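# Dig the analyser slider out of the microscope accessory bin

## Task

In the grey accessory bin, two metal microscope sliders lie buried, each under a black chip pack. Uncover the slider with the red end tab: lift off the chip pack lying on it, keep that pack level and set it down flat on the free floor of the bin, clear of the sliders. Then take out the red-tabbed slider and lay it flat, centred and lengthwise, on the blue top of the rest block beside the bin; set both things down, do not drop them.

Things in the scene. Friction and masses are not known exactly. Their poses are not given: they have to be found in the camera images.
- slider_center (a point): Centre (half-way up) of the slider to fetch: aluminium bar 104 mm long (its x), 28 wide (y), 18 high (z up), 120 g, with a red end tab (18 long, 24 wide, 15 high) at -x. Lies on the bin floor under a chip pack, red tab peeping out at one end, bare metal at the other. Its twin with a black tab lies under another pack in the bin: not wanted.
- pack_center (a point): Centre (half-way up) of the chip pack on the red-tabbed slider: closed black box 50 mm (its x) by 56 (y) by 18 high (z up), 50 g, white top with 4 by 4 gold and green chips. Lies flat and loose across the slider's middle, jutting out 10 to 18 mm on both its long sides: grip it across its y, fingers beside the slider. An identical pack covers the other slider.
- bin_in (a point): Centre of the inner floor (5 mm above the table) of the fixed grey open bin: inside 170 mm (its x) by 410 (y), walls 5 thick, rim 45 above the table, z up. The covered sliders lie roughly along its x, one about 115 mm to the +y side, one to the -y side (either may be the red-tabbed one); the middle floor around this point is free.
- rest_top (a point): Centre of the blue top face of the fixed rest block, 25 mm above the table, z up. The block is dark steel, 130 mm long (its x), 50 wide (y), 25 high, with free space around it.
There are look-alikes about, which are no part of the job. What is shaped like the part that bears slider_center but orange or yellow is not meant.

How it is judged:
On the way:
1. the chip pack lies flat on the bin floor, let go, its centre at least 40 mm from the slider's, and the slider still lies in the bin within 30 mm of where it was (x of pack_center in the frame of bin_in between -0.08 and 0.08 m and y of pack_center in the frame of bin_in between -0.2 and 0.2 m and z of pack_center in the frame of bin_in between 0.004 and 0.014 m and angle between pack_center's own z axis and vertical below 0.17 rad and horizontal distance between pack_center and slider_center above 0.04 m and distance of slider_center from where it was at the start of the episode below 0.03 m and contact force between the fingers and pack below 0.1 N and linear speed of pack below 0.03 m/s), for 0.2 s.
At the end, for the whole second after the job is handed in: The red-tabbed slider lies still and flat on the blue top of the rest block, its centre within 20 mm lengthwise and 15 mm sideways of the block's, parallel to it within 12 degrees (either way round); the chip pack that covered it lies still, upright and flat on the bin's floor (x of slider_center in the frame of rest_top between -0.02 and 0.02 m and y of slider_center in the frame of rest_top between -0.015 and 0.015 m and z of slider_center in the frame of rest_top between 0.004 and 0.014 m and angle between the x axis of slider_center and the x axis of rest_top, either way round below 0.21 rad and linear speed of each of slider, pack below 0.02 m/s and x of pack_center in the frame of bin_in between -0.08 and 0.08 m and y of pack_center in the frame of bin_in between -0.2 and 0.2 m and z of pack_center in the frame of bin_in between 0.004 and 0.014 m and angle between pack_center's own z axis and vertical below 0.17 rad); the robot touches nothing.
It fails at once if the chip pack is tipped by more than 26 degrees (angle between pack_center's own z axis and vertical above 0.45 rad).
It fails at once if the chip pack is dropped (falls free faster than 0.75 m/s, about 30 mm) (linear speed of pack above 0.75 m/s and contact force between the fingers and pack below 0.05 N).
It fails at once if the slider is dropped (falls free faster than 0.75 m/s, about 30 mm) (linear speed of slider above 0.75 m/s and contact force between the fingers and slider below 0.05 N).
It also fails if it takes over 64 s, if anything falls off the work surface, if the arm or the gripper's body presses on something with over 40 N, if the wrist force passes 120 N, or if a joint passes its speed limit or range.

## Robot

A 6-joint arm with a two-finger parallel gripper is mounted at the origin on the work surface. World frame = base frame: x ahead of the robot, y to its left, z up, the work surface at z = 0. Lengths are in m, angles in rad, forces in N, time in s.
With the tool pointing down it reaches from about 0.375 to 0.9 m from the base axis. Payload 3.1 kg.
Tool frame: the origin (TCP) lies between the finger pads; the fingertips stand 8 mm ahead of it and the grasp point (between the pads) lies 11 mm behind it; z points along the fingers, y is the line along which they close (so a half turn about z gives the same grasp; the last joint's range is limited). The gripper opens to 85 mm and grips with 20 to 120 N. Pads are 22 mm wide; open, the fingers measure 114 mm over their backs; the gripper's body (76 mm by 85 mm) begins 54 mm behind the grasp point. The pads swing forward as they close: fully open they stand 13 mm farther back than shut.
Start: joints at [-1.375, 0.527, 1.433, -0, 1.181, -0.178], TCP at [0.229, -0.582, 0.239] pointing down, gripper open.
Joint ranges: [-3.08, 3.08], [-0.75, 2.2], [0.22, 2.44], [-1.43, 4.57], [0, 2.65], [-2.85, 2.85]. Speed limits (rad/s): [2.79, 2.79, 3.14, 3.14, 3.14, 3.14].

## Interface

Orientations are given as a unit quaternion [x, y, z, w].
In Python, from station import readout, cams, sign_off gives the robot as it stands.
- The arm moves only by the tool send_rows, never from a script. Its argument "commands" is text: rows parted by semicolons, each of 5 numbers parted by spaces: the finger opening in mm, from 0 to 85.4, then the shift along the tool's x, y, z each as a share of 0.02 m, from -1 to 1, then the turn about the tool's z as a share of 4 degrees, from -1 to 1. In form: grip dx dy dz spin; .... A call has 1 to 20 rows; each row shifts and turns the commanded pose from where the row before left it, along the tool's axes as they then stand; what a row does not reach is not made up. A row lasts 1/12 s, in which the tool goes at most 41.7 mm and 7.16 degrees, less where a joint would pass 70% of its speed; a pose out of reach is approached as far as the arm can. A call with a number of a shift or a turn outside -1 to 1 is refused whole. A call with a gripper value outside its range is refused whole. The fingers move at their own pace and stop on an object; "grip_force" is the grip in N (left out, the last holds). Time passes only in rows, so rows that do not move let the fingers close. It gives the time, the measured TCP pose, the force, the opening and the grip force at its end, in the units of the state.
- readout.sense(): the state, without advancing time (a new reading comes with each control period).
- cams.snapshot(name): name is "scene" or "top" or "wrist"; returns a dict with "pixels" (400x640x3 uint8, red, green, blue), "intrinsics" (3x3 intrinsics, pixels), "eye" and "rotation" of the camera in the world. Camera axes: x right, y down, z forward; pixel columns grow to the right and rows downward; lengths in m; the calibration is good to about 2 mm. A picture is of the moment at which its call begins. There is no depth.
- sign_off(): hands the job in; it is judged then, once.
The state is a dict: "t": time; "q": joint angles; "qd": joint speeds; "tau": joint torques, N m; "tcp_pos": TCP position; "tool_rot": TCP orientation; "force": force on the tool from outside, world axes, zero at the start; "ft_torque": the same for the moment, N m; "finger_gap": opening from 0.0 (shut) to 1.0 (fully open); "gripper_force": force on a finger pad.
Only numpy, scipy, OpenCV 4.12 (cv2) and the standard library are available. Lean on these libraries where they do the work, as an engineer would, in place of code of your own. Each camera call takes 0.05 s, during which the arm holds its last target. There are 200 camera calls.

## Working session

There is one attempt and no reset: what is moved stays moved. The work goes in short steps, Python scripts to look and compute and a tool call to move; the robot and the scene stay as the last step left them, time stands still between calls to the robot, and variables do not carry over. Pictures are saved under pics/ and viewed, at most 10 in all, crops included, and the job is handed in when it is done.

Besides the shell and the picture viewer there is one more tool, called after ">>>" in YAML: its name, and indented under it one key for each argument. send_rows: Moves the arm, as the interface text tells. Its arguments: {"type":"object","properties":{"commands":{"type":"string"},"grip_force":{"type":"number"}},"required":["commands"]}

```bash
mkdir -p pics
cat > h.py <<'E'
import numpy as np, cv2
from station import readout, cams, sign_off
def snap(n,f=None):
    s=cams.snapshot(n)
    if f: cv2.imwrite('pics/'+f,cv2.cvtColor(np.asarray(s['pixels']),cv2.COLOR_RGB2BGR))
    return s
def ray(s,uv,z):
    K=np.array(s['intrinsics']);R=np.array(s['rotation']);e=np.array(s['eye'])
    uv=np.atleast_2d(np.array(uv,float))
    d=(R@np.linalg.inv(K)@np.c_[uv,np.ones(len(uv))].T).T
    return e+d*((z-e[2])/d[:,2])[:,None]
E
python3 - <<'E'
from h import *
for n in('top','scene'):
    s=snap(n,n+'1.png');print(n,s['eye'],np.round(s['rotation'],3).tolist(),np.array(s['intrinsics']).tolist())
    np.savez(n+'1.npz',**s)
r=readout.sense();print(r)
E
```

```text
top [ 0.33134459 -0.01555532  1.01088065] [0.713, -0.699, 0.036, -0.054] [[430.2012915010941, 0.0, 313.9028781414483], [0.0, 430.2012915010941, 196.30156366374675], [0.0, 0.0, 1.0]]
scene [ 1.15362282 -0.47596874  0.61497725] [0.772, 0.414, -0.229, -0.426] [[395.5171185199403, 0.0, 316.9342230223109], [0.0, 395.5171185199403, 199.6158588483643], [0.0, 0.0, 1.0]]
{'t': 0.1, 'q': array([-1.37452847e+00,  5.28383974e-01,  1.43379473e+00, -6.47200570e-06,
        1.18142727e+00, -1.78482336e-01]), 'qd': array([ 0.00130975, -0.0004482 , -0.00314165, -0.00060469,  0.00027531,
       -0.00033042]), 'tau': array([-1.13280644e-04, -4.43304491e+01, -1.78586036e+01, -3.20271565e-04,
        3.90038156e-03,  3.78402323e-07]), 'tcp_pos': array([ 0.22868296, -0.58096577,  0.23841832]), 'tool_rot': array([ 9.82495861e-01,  1.86281694e-01, -1.19443105e-05, -1.00659552e-03]), 'force': array([-0.31390006,  0.02340491,  0.06715734]), 'ft_torque': array([-0.01787381, -0.0329268 , -0.03653913]), 'gripper_force': 0.0, 'finger_gap': 1.0020815233926053}
```

View pics/top1.png

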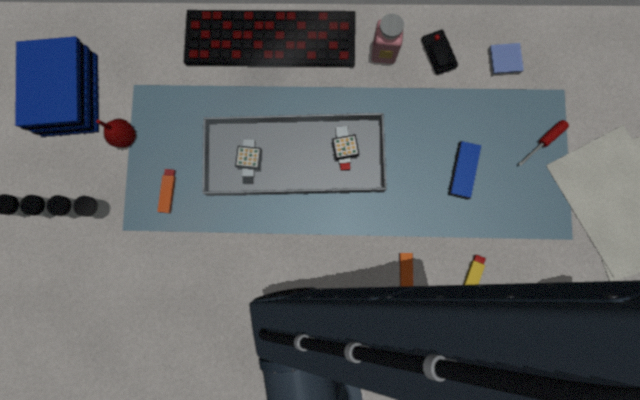

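The top view shows the bin at (205–385, 115–193). It holds a pack at (345,147) with a red tab below it at (345,167), and a pack at (248,157) with a black tab at (248,180). The blue rest top is at (465,169). The candidates are the bar with the red tab (345,167), the bar with the black tab (248,180), and orange/yellow bars at (167,190), (406,270) and (475,270). Only the first fits: it is metal, in the bin and has a red tab. I'll confirm it with a crop.

```bash
sed -i "s/R=np.array(s\['rotation'\])/R=Rot.from_quat(np.array(s['rotation'])).as_matrix()/; 1i from scipy.spatial.transform import Rotation as Rot" h.py
python3 - <<'E'
from h import *
im=cv2.imread('pics/top1.png')
cv2.imwrite('pics/crop1.png',cv2.resize(im[105:205,300:500],None,fx=4,fy=4,interpolation=cv2.INTER_CUBIC))
s=dict(np.load('top1.npz'))
hsv=cv2.cvtColor(im,cv2.COLOR_BGR2HSV)
def big(m,roi,z,nm):
    x0,y0,x1,y1=roi; k=np.zeros_like(m);k[y0:y1,x0:x1]=m[y0:y1,x0:x1]
    c=max(cv2.findContours(k,cv2.RETR_EXTERNAL,cv2.CHAIN_APPROX_NONE)[0],key=cv2.contourArea)
    p=ray(s,c.reshape(-1,2),z)[:,:2]
    r=cv2.minAreaRect((p*1000).astype(np.float32)); print(nm,np.round(cv2.boxPoints(r)).tolist(),[np.round(a,1) for a in r],cv2.contourArea(c))
blue=cv2.inRange(hsv,(105,150,60),(125,255,255))
big(blue,(430,130,500,210),.025,'rest')
red=cv2.inRange(hsv,(0,140,60),(8,255,255))|cv2.inRange(hsv,(172,140,60),(180,255,255))
big(red,(325,155,365,180),.020,'tab')
hi=cv2.inRange(hsv,(0,0,130),(180,255,255))
big(cv2.morphologyEx(hi,cv2.MORPH_CLOSE,np.ones((3,3))),(325,136,365,162),.041,'packtop')
for y in(125,130,147,158,166): print(y,im[y,330:362].tolist()[::3])
print(ray(s,[[205,117],[382,115],[385,190],[206,192]],.045)[:,:2])
E
```

```text
rest [[461.0, -347.0], [583.0, -374.0], [593.0, -329.0], [471.0, -302.0]] [array([ 527. , -337.8]), array([ 45.8, 125.2]), np.float64(77.6)] 976.5
tab [[523.0, -52.0], [524.0, -68.0], [538.0, -68.0], [538.0, -51.0]] [array([530.5, -59.6]), array([14.3, 16.4]), np.float64(0.9)] 35.5
packtop [[549.0, -40.0], [558.0, -87.0], [603.0, -78.0], [595.0, -32.0]] [array([576. , -59.3]), array([46.5, 47.4]), np.float64(10.6)] 332.5
125 [[131, 129, 125], [132, 129, 125], [132, 130, 126], [129, 127, 123], [131, 130, 127], [138, 136, 131], [126, 125, 119], [132, 128, 125], [129, 126, 123], [127, 125, 120], [134, 133, 129]]
130 [[132, 129, 126], [130, 128, 125], [135, 134, 127], [165, 164, 156], [162, 162, 155], [162, 160, 153], [136, 135, 131], [131, 128, 124], [133, 130, 127], [132, 130, 126], [133, 132, 128]]
147 [[128, 126, 123], [48, 49, 46], [151, 155, 159], [145, 160, 170], [142, 150, 148], [138, 145, 143], [101, 138, 163], [137, 157, 171], [116, 147, 165], [90, 89, 87], [136, 134, 130]]
158 [[138, 135, 132], [106, 104, 100], [34, 31, 32], [36, 38, 35], [51, 53, 51], [91, 90, 89], [119, 120, 116], [90, 89, 87], [94, 91, 88], [122, 119, 117], [137, 134, 132]]
166 [[140, 139, 135], [140, 137, 133], [139, 137, 133], [100, 99, 105], [45, 47, 135], [48, 49, 139], [48, 49, 140], [129, 127, 128], [140, 137, 135], [139, 137, 132], [141, 139, 135]]
[[ 0.63646893  0.26791097]
 [ 0.64682542 -0.14357639]
 [ 0.47182381 -0.15051906]
 [ 0.45999991  0.25617107]]
```

View pics/crop1.png

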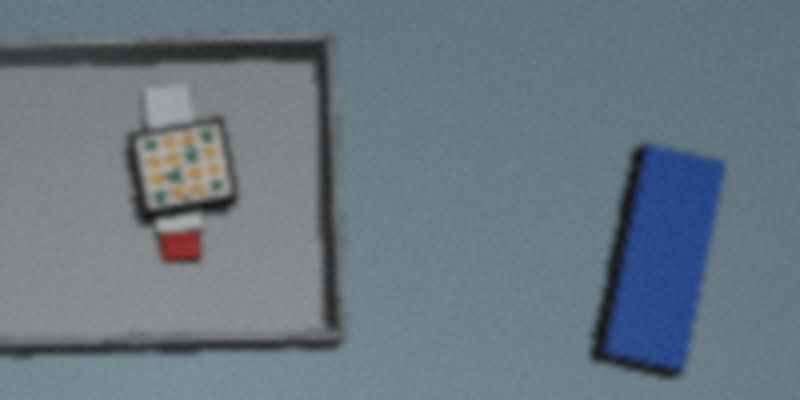

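View pics/scene1.png

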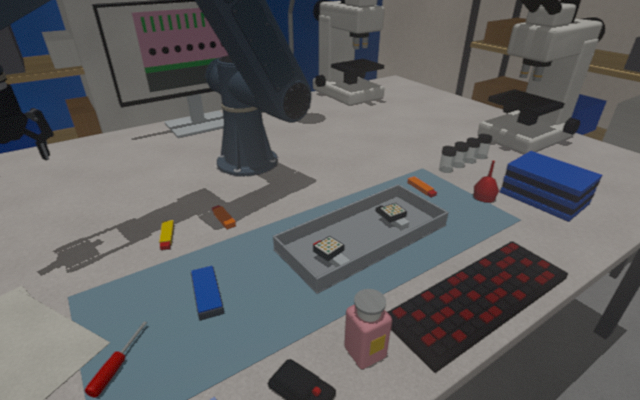

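The crop confirms it: the bare-metal bar with the red tab is at (345,167), under the pack at (345,147), and the other tab is black. The scene view agrees, with nothing obstructing the bin or the rest block. Next I'll hover over it.

```bash
cat >> h.py <<'E'
def go(x,y,z,yaw):
    r=readout.sense();M=Rot.from_quat(r['tool_rot']).as_matrix()
    y0=np.degrees(np.arctan2(M[1,0],M[0,0])); ds=-(((yaw-y0)+90)%180-90)
    c,s=np.cos(np.radians(y0-ds)),np.sin(np.radians(y0-ds))
    d=np.array([x,y,z])-r['tcp_pos']
    print('t',r['t'],'tcp',np.round(r['tcp_pos'],4),'yaw',round(y0,2),'spin units',round(ds/4,3),'then units',np.round(np.array([c*d[0]+s*d[1],s*d[0]-c*d[1],-d[2]])/.02,3))
E
python3 -c "
from h import *
go(.576,-.059,.22,10.6)"
```

```text
t 0.1 tcp [ 0.2287 -0.581   0.2384] yaw 21.47 spin units 2.718 then units [ 21.87  -22.458   0.921]
```

>>> send_rows:
  commands: "85 0 0 0 0.9; 85 0 0 0 0.9; 85 0 0 0 0.9; 85 0.85 -0.9 0.04 0; 85 0.85 -0.9 0.04 0; 85 0.85 -0.9 0.04 0; 85 0.85 -0.9 0.04 0; 85 0.85 -0.9 0.04 0; 85 0.85 -0.9 0.04 0; 85 0.85 -0.9 0.04 0; 85 0.85 -0.9 0.04 0; 85 0.85 -0.9 0.04 0; 85 0.85 -0.9 0.04 0; 85 0.85 -0.9 0.04 0; 85 0.85 -0.9 0.04 0; 85 0.85 -0.9 0.04 0"

```text
t: 1.43
tcp_pos: [0.403, -0.3094, 0.2286]
tool_rot: [0.996, 0.093, -0.0, -0.0]
force: [1.0, 0.2, -0.7]
finger_gap: 0.997
gripper_force: 0.0
```

>>> send_rows:
  commands: "85 0.9 -0.9 0.04 0; 85 0.9 -0.9 0.04 0; 85 0.9 -0.9 0.04 0; 85 0.9 -0.9 0.04 0; 85 0.9 -0.9 0.04 0; 85 0.9 -0.9 0.04 0; 85 0.9 -0.9 0.04 0; 85 0.9 -0.9 0.04 0; 85 0.9 -0.9 0.04 0; 85 0.9 -0.9 0.04 0; 85 0.9 -0.9 0.04 0; 85 0.9 -0.9 0.04 0; 85 0 0 0 0; 85 0 0 0 0; 85 0 0 0 0"

```text
t: 2.68
tcp_pos: [0.5743, -0.0585, 0.2189]
tool_rot: [0.996, 0.093, -0.001, -0.0]
force: [-0.2, -0.0, 0.1]
finger_gap: 0.997
gripper_force: 0.0
```

Run:
```python
from h import *
s=snap('wrist','w1.png');np.savez('w1.npz',**s);print(s['eye'])
go(.576,-.059,.22,10.6);print(readout.sense()['q'])
```

```text
[ 0.64367649 -0.04488404  0.35410841]
t 2.7333 tcp [ 0.5742 -0.059   0.219 ] yaw 10.65 spin units 0.012 then units [ 0.088  0.018 -0.05 ]
[-2.95612143e-01  4.88029432e-01  1.57561572e+00 -4.92759094e-04
  1.07907827e+00  1.08954897e+00]
```

View pics/w1.png

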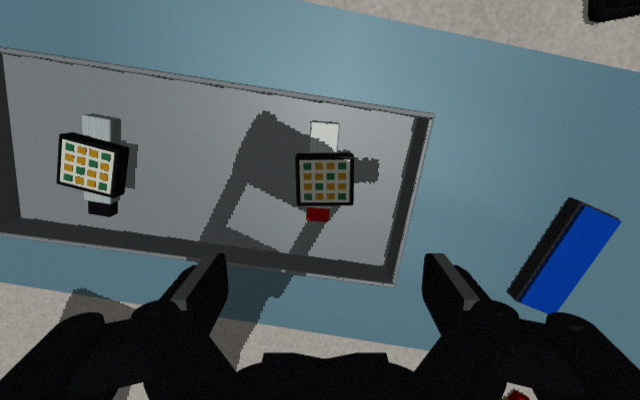

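The wrist view shows the pack's white top at (325,180), nearly square to the tool, the slider's metal end at (324,137), and its red tab at (318,215). The blue rest top is at (570,257). Measuring these now.

Run:
```python
from h import *
s=dict(np.load('w1.npz'));im=cv2.imread('pics/w1.png');hsv=cv2.cvtColor(im,cv2.COLOR_BGR2HSV)
def big(m,roi,z,nm):
    x0,y0,x1,y1=roi; k=np.zeros_like(m);k[y0:y1,x0:x1]=m[y0:y1,x0:x1]
    c=cv2.convexHull(np.vstack([q for q in cv2.findContours(k,cv2.RETR_EXTERNAL,cv2.CHAIN_APPROX_NONE)[0] if cv2.contourArea(q)>60]))
    p=ray(s,c.reshape(-1,2),z)[:,:2]
    r=cv2.minAreaRect((p*1000).astype(np.float32)); print(nm,cv2.boundingRect(c),np.round(cv2.boxPoints(r),1).tolist(),[np.round(a,1) for a in r])
g=cv2.cvtColor(im,cv2.COLOR_BGR2GRAY)
dark=cv2.inRange(g,0,45)
wh=cv2.inRange(hsv,(0,0,75),(180,255,255))
top=cv2.inRange(g,75,255)
big(wh,(301,158,350,202),.041,'packwhite')
big(dark,(285,145,362,212),.041,'packdark')
red=cv2.inRange(hsv,(0,150,50),(8,255,255))|cv2.inRange(hsv,(172,150,50),(180,255,255))
big(red,(300,200,340,230),.020,'tab')
met=cv2.inRange(g,170,255)
big(met,(300,110,350,152),.023,'metal')
big(cv2.inRange(hsv,(110,200,100),(125,255,255)),(500,180,640,330),.025,'rest')
print(g[180,288:362].tolist());print(g[135,304:346].tolist());print(g[112:160,325].tolist())
```

```text
packwhite (301, 159, 49, 43) [[547.2000122070312, -39.29999923706055], [555.9000244140625, -85.19999694824219], [596.7999877929688, -77.5], [588.0999755859375, -31.5]] [array([572. , -58.4]), array([41.6, 46.8]), np.float64(10.7)]
packdark (295, 152, 59, 54) [[541.7000122070312, -35.20000076293945], [552.7999877929688, -90.0999984741211], [604.0999755859375, -79.69999694824219], [593.0, -24.799999237060547]] [array([572.9, -57.5]), array([52.3, 56. ]), np.float64(11.5)]
tab (307, 208, 22, 14) [[521.0999755859375, -47.900001525878906], [523.5999755859375, -70.69999694824219], [537.5999755859375, -69.0999984741211], [535.0, -46.29999923706055]] [array([529.3, -58.5]), array([14.1, 23. ]), np.float64(6.3)]
metal (311, 123, 27, 29) [[596.7999877929688, -38.400001525878906], [599.2999877929688, -64.0], [625.2999877929688, -61.5], [622.7999877929688, -35.900001525878906]] [array([611. , -49.9]), array([26.1, 25.8]), np.float64(5.5)]
rest (521, 206, 100, 108) [[460.6000061035156, -346.5], [582.9000244140625, -373.3999938964844], [592.5999755859375, -329.29998779296875], [470.29998779296875, -302.3999938964844]] [array([ 526.6, -337.9]), array([ 45.1, 125.3]), np.float64(77.6)]
[59, 59, 56, 57, 56, 56, 64, 53, 16, 9, 1, 21, 88, 94, 94, 93, 90, 88, 88, 89, 87, 92, 89, 90, 94, 94, 97, 92, 89, 86, 91, 88, 87, 87, 87, 91, 92, 96, 90, 87, 84, 87, 88, 87, 88, 88, 89, 93, 95, 97, 85, 90, 87, 88, 88, 91, 90, 92, 94, 95, 92, 72, 24, 12, 1, 16, 54, 60, 60, 59, 59, 57, 58, 56]
[60, 60, 62, 59, 94, 66, 124, 189, 193, 195, 193, 192, 193, 191, 194, 192, 193, 193, 194, 193, 194, 192, 194, 194, 195, 191, 191, 195, 194, 194, 191, 196, 193, 170, 122, 144, 153, 150, 151, 155, 153, 152]
[157, 157, 156, 155, 156, 155, 154, 157, 158, 120, 91, 153, 187, 194, 194, 195, 193, 194, 194, 192, 194, 196, 192, 192, 194, 192, 195, 195, 195, 188, 185, 185, 119, 80, 84, 81, 82, 81, 83, 82, 63, 32, 8, 6, 14, 6, 9, 36]
```

Pack centre is (0.5725,-0.058) at yaw 10.7°, slider centre is (0.573,-0.054) at yaw 5.8°, and rest centre is (0.5267,-0.338) at yaw -12.4°. When the pack is set down, the fingertips must stay above its bottom, so I'll grip it with the TCP at about 0.032.

```bash
python3 -c "
from h import *
go(.5725,-.058,.032,10.7)"
```

```text
t 2.7333 tcp [ 0.5742 -0.059   0.219 ] yaw 10.65 spin units -0.013 then units [-0.075 -0.063  9.35 ]
```

>>> send_rows:
  commands: "80 -0.07 -0.06 0.9 0; 80 0 0 0.9 0; 80 0 0 0.9 0; 80 0 0 0.9 0; 80 0 0 0.9 0; 80 0 0 0.9 0; 80 0 0 0.9 0; 80 0 0 0.9 0; 80 0 0 0.7 0; 80 0 0 0.5 0; 80 0 0 0.5 0; 80 0 0 0.4 0; 80 0 0 0 0; 80 0 0 0 0; 80 0 0 0 0"
  grip_force: 30

```text
t: 3.98
tcp_pos: [0.5738, -0.0577, 0.0339]
tool_rot: [0.996, 0.093, 0.001, 0.0]
force: [-0.5, -0.1, -0.6]
finger_gap: 0.939
gripper_force: 0.0
```

Run:
```python
from h import *
s=snap('wrist','w2.png');go(.5725,-.058,.032,10.7)
```

```text
t 4.0333 tcp [ 0.5739 -0.0576  0.0341] yaw 10.68 spin units -0.005 then units [-0.072  0.005  0.103]
```

View pics/w2.png

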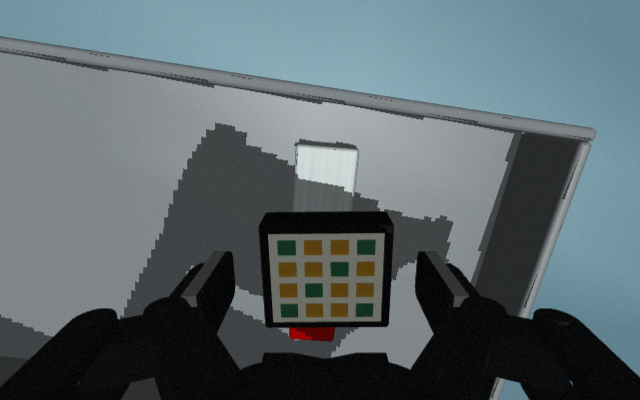

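The pads, with tips at about (225,260) and (425,260), straddle the pack at (326,275) symmetrically and stay clear of the slider. Closing now.

>>> send_rows:
  commands: "80 -0.07 0 0.1 0; 70 0 0 0 0; 60 0 0 0 0; 55 0 0 0 0; 50 0 0 0 0; 50 0 0 0 0; 50 0 0 0 0; 50 0 0 0 0; 50 0 0 0 0; 50 0 0 0 0"
  grip_force: 30

```text
t: 4.87
tcp_pos: [0.572, -0.0578, 0.0318]
tool_rot: [0.996, 0.093, 0.0, 0.0]
force: [-1.1, 0.2, 4.8]
finger_gap: 0.65
gripper_force: 32.0
```

>>> send_rows:
  commands: "50 0 0 -0.2 0; 50 0 0 -0.3 0; 50 0 0 -0.5 0; 50 0 0 -0.5 0; 50 0 0 -0.5 0; 50 0 0 -0.3 0; 50 0 0 -0.2 0; 50 0 0 0 0; 50 0 0 0 0; 50 0 0 0 0"

```text
t: 5.7
tcp_pos: [0.5716, -0.0577, 0.0811]
tool_rot: [0.996, 0.093, -0.0, -0.0]
force: [0.1, -0.4, -0.7]
finger_gap: 0.648
gripper_force: 32.0
```

Run:
```python
from h import *
s=snap('wrist','w3.png');go(.556,.056,.085,0)
s=snap('scene','s3.png')
a=cv2.imread('pics/w3.png')[120:400,140:520];b=cv2.resize(cv2.imread('pics/s3.png')[180:330,250:450],None,fx=1.9,fy=1.9)
h=min(len(a),len(b));cv2.imwrite('pics/c3.png',np.hstack([a[:h],b[:h]]))
s=dict(np.load('w1.npz'))
print(ray(s,[[434,114],[393,285],[0,50]],.045)[:,:2])
```

```text
t 5.75 tcp [ 0.5716 -0.0576  0.0809] yaw 10.67 spin units 2.668 then units [-0.778 -5.682 -0.205]
[[ 0.65148061 -0.14360861]
 [ 0.47567747 -0.14934504]
 [ 0.63390209  0.23668316]]
```

View pics/c3.png

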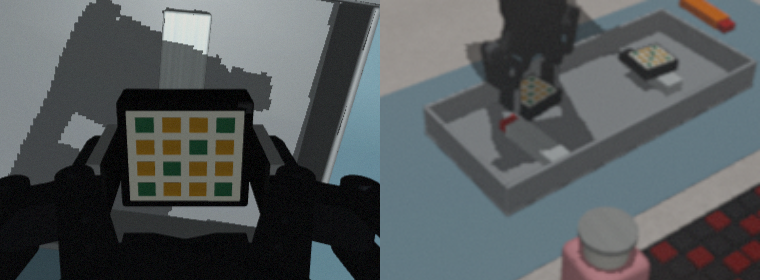

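The pack is held level and the slider stays behind in the bin. I'll carry it to mid-bin at (0.557,0.058) with yaw about 2°.

>>> send_rows:
  commands: "50 0 0 0 0.7; 50 0 0 0 0.7; 50 0 0 0 0.7; 50 -0.1 -0.3 0 0; 50 -0.1 -0.5 0 0; 50 -0.1 -0.7 0 0; 50 -0.1 -0.7 0 0; 50 -0.1 -0.7 0 0; 50 -0.1 -0.7 0 0; 50 0 -0.7 0 0; 50 0 -0.7 0 0; 50 0 -0.5 0 0; 50 0 -0.3 0 0; 50 0 0 0 0; 50 0 0 0 0; 50 0 0 0 0"

```text
t: 7.13
tcp_pos: [0.5555, 0.0573, 0.0813]
tool_rot: [1.0, 0.02, 0.0, 0.0]
force: [0.5, 0.5, -0.6]
finger_gap: 0.644
gripper_force: 32.0
```

```bash
python3 -c "
from h import *
go(.557,.058,.0145,2)"
```

```text
t 7.1333 tcp [0.5555 0.0573 0.0813] yaw 2.26 spin units 0.066 then units [ 0.075 -0.03   3.34 ]
```

>>> send_rows:
  commands: "50 0 0 0.4 0; 50 0 0 0.5 0; 50 0 0 0.6 0; 50 0 0 0.6 0; 50 0 0 0.4 0; 50 0 0 0.3 0; 50 0 0 0.2 0; 50 0 0 0.15 0; 50 0 0 0.1 0; 50 0 0 0 0; 50 0 0 0 0; 50 0 0 0 0"

```text
t: 8.13
tcp_pos: [0.5557, 0.0577, 0.0167]
tool_rot: [1.0, 0.02, 0.0, 0.0]
force: [-0.1, -0.4, -0.3]
finger_gap: 0.642
gripper_force: 32.0
```

>>> send_rows:
  commands: "50 0 0 0.05 0; 50 0 0 0.05 0; 50 0 0 0 0; 50 0 0 0 0"

```text
t: 8.47
tcp_pos: [0.5554, 0.0577, 0.0144]
tool_rot: [1.0, 0.02, 0.0, -0.0]
force: [0.4, -0.1, -0.3]
finger_gap: 0.647
gripper_force: 32.0
```

>>> send_rows:
  commands: "50 0 0 0.05 0; 50 0 0 0 0; 50 0 0 0 0"

```text
t: 8.72
tcp_pos: [0.5555, 0.0577, 0.0138]
tool_rot: [1.0, 0.02, 0.0, -0.0]
force: [-0.8, -0.4, 4.7]
finger_gap: 0.645
gripper_force: 32.6
```

Contact (4.7 N). Releasing and rising.

>>> send_rows:
  commands: "58 0 0 0 0; 62 0 0 0 0; 68 0 0 0 0; 74 0 0 0 0; 74 0 0 0 0; 74 0 0 0 0; 74 0 0 -0.2 0; 74 0 0 -0.5 0; 74 0 0 -0.9 0; 74 0 0 -0.9 0; 74 0 0 -0.9 0; 74 0 0 -0.9 0; 74 0 0 -0.9 0; 74 0 0 -0.9 0; 74 0 0 -0.9 0; 74 0 0 0 0; 74 0 0 0 0"

```text
t: 10.13
tcp_pos: [0.5561, 0.0576, 0.155]
tool_rot: [1.0, 0.02, 0.002, 0.0]
force: [-0.3, 0.2, -0.6]
finger_gap: 0.867
gripper_force: 0.0
```

Run:
```python
from h import *
s=snap('wrist','w4.png');np.savez('w4.npz',**s);go(.573,-.054,.15,5.8)
im=cv2.imread('pics/w4.png');g=cv2.cvtColor(im,cv2.COLOR_BGR2GRAY);hsv=cv2.cvtColor(im,cv2.COLOR_BGR2HSV)
red=cv2.inRange(hsv,(0,150,50),(8,255,255))|cv2.inRange(hsv,(172,150,50),(180,255,255))
for m,z,n in((red,.02,'red'),(cv2.inRange(g,165,255),.023,'met')):
  for c in cv2.findContours(m,cv2.RETR_EXTERNAL,cv2.CHAIN_APPROX_NONE)[0]:
    if cv2.contourArea(c)>100:
        r=cv2.minAreaRect((ray(s,c.reshape(-1,2),z)[:,:2]*1000).astype(np.float32));print(n,cv2.boundingRect(c),r)
```

```text
t 10.1833 tcp [0.5552 0.0577 0.1538] yaw 2.28 spin units -0.881 then units [0.321 5.647 0.191]
red (444, 217, 28, 17) ((529.3479614257812, -57.98552703857422), (14.339191436767578, 23.497901916503906), 5.883378505706787)
met (155, 179, 60, 56) ((537.1365966796875, 175.55116271972656), (50.2812614440918, 44.53656005859375), 84.96490478515625)
met (171, 147, 33, 26) ((577.836181640625, 170.8909454345703), (19.73816680908203, 25.150327682495117), 0.04999079927802086)
met (445, 111, 37, 106) ((581.2816162109375, -53.11849594116211), (85.82186889648438, 25.551576614379883), 5.870831489562988)
met (307, 88, 39, 34) ((627.444580078125, 58.97808837890625), (24.602272033691406, 27.15690040588379), 16.16299057006836)
```

View pics/w4.png

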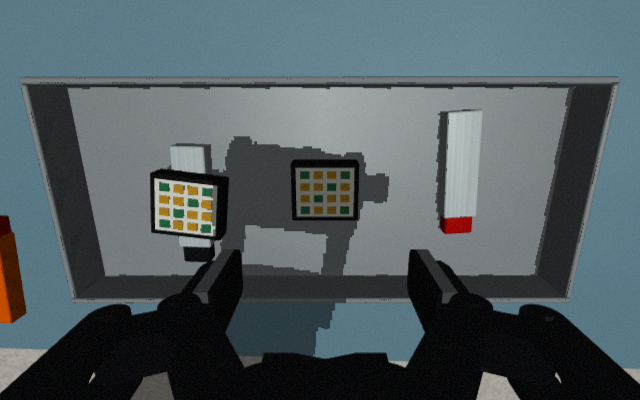

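The pack lies flat in mid-bin at (325,190). The slider, metal with its red tab, is uncovered at (461,170), centred at (0.573,-0.054) with yaw 5.9°. Next I'll go over it and down to TCP z ≈ 0.016.

>>> send_rows:
  commands: "65 0.05 0.4 0 -0.88; 65 0.05 0.8 0 0; 65 0.05 0.9 0 0; 65 0.05 0.9 0 0; 65 0.05 0.9 0 0; 65 0.04 0.9 0 0; 65 0.03 0.8 0 0; 65 0 0 0 0; 65 0 0 0 0; 65 0 0 0 0"

```text
t: 11.02
tcp_pos: [0.5716, -0.0524, 0.1524]
tool_rot: [0.999, 0.05, -0.001, -0.001]
force: [0.6, 0.6, -0.3]
finger_gap: 0.766
gripper_force: 0.0
```

```bash
python3 -c "
from h import *
go(.5732,-.054,.017,5.85)"
```

```text
t 11.0167 tcp [ 0.5716 -0.0524  0.1524] yaw 5.79 spin units -0.016 then units [0.073 0.087 6.77 ]
```

>>> send_rows:
  commands: "65 0.07 0.08 0.7 0; 65 0 0 0.8 0; 65 0 0 0.8 0; 65 0 0 0.8 0; 65 0 0 0.8 0; 65 0 0 0.8 0; 65 0 0 0.8 0; 65 0 0 0.6 0; 65 0 0 0.4 0; 65 0 0 0.2 0; 65 0 0 0 0; 65 0 0 0 0; 65 0 0 0 0"
  grip_force: 40

```text
t: 12.1
tcp_pos: [0.5747, -0.0547, 0.0201]
tool_rot: [0.999, 0.051, 0.001, 0.0]
force: [-0.1, 0.2, 0.4]
finger_gap: 0.76
gripper_force: 0.0
```

```bash
python3 -c "
from h import *
go(.5732,-.054,.017,5.85)"
```

```text
t 12.1 tcp [ 0.5747 -0.0547  0.0201] yaw 5.8 spin units -0.013 then units [-0.069 -0.044  0.153]
```

>>> send_rows:
  commands: "55 -0.07 -0.04 0.13 0; 45 0 0 0 0; 35 0 0 0 0; 28 0 0 0 0; 24 0 0 0 0; 20 0 0 0 0; 20 0 0 0 0; 20 0 0 0 0; 20 0 0 0 0; 20 0 0 0 0; 20 0 0 0 0"
  grip_force: 50

```text
t: 13.02
tcp_pos: [0.5728, -0.0541, 0.0172]
tool_rot: [0.999, 0.051, 0.0, 0.0]
force: [-1.3, -0.1, 5.0]
finger_gap: 0.313
gripper_force: 50.8
```

>>> send_rows:
  commands: "20 0 0 -0.2 0; 20 0 0 -0.4 0; 20 0 0 -0.6 0; 20 0 0 -0.7 0; 20 0 0 -0.7 0; 20 0 0 -0.7 0; 20 0 0 -0.6 0; 20 0 0 -0.4 0; 20 0 0 -0.2 0; 20 0 0 0 0; 20 0 0 0 0; 20 0 0 0 0"

```text
t: 14.02
tcp_pos: [0.5721, -0.0539, 0.106]
tool_rot: [0.999, 0.051, -0.001, -0.0]
force: [0.6, 0.3, -1.1]
finger_gap: 0.311
gripper_force: 50.1
```

Run:
```python
from h import *
s=snap('wrist','w5.png');go(.5267,-.3379,.11,-12.4)
im=cv2.imread('pics/w5.png');hsv=cv2.cvtColor(im,cv2.COLOR_BGR2HSV)
```

```text
t 14.0667 tcp [ 0.572  -0.0538  0.1059] yaw 5.79 spin units 4.548 then units [ 0.836 14.358 -0.204]
```

View pics/w5.png

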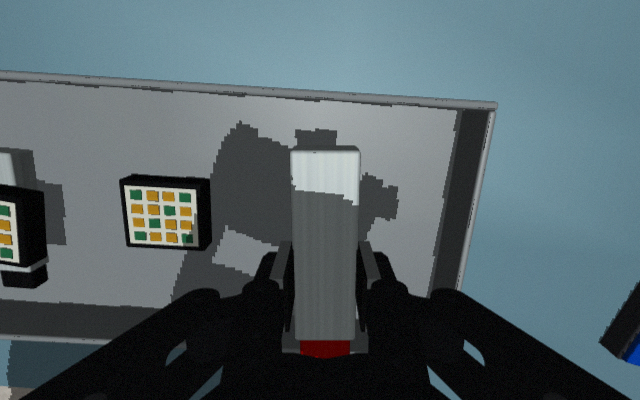

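The slider is held between the pads, level, with its far end at (325,150) and its red tab at (325,347). Carrying it to the rest block.

>>> send_rows:
  commands: "20 0 0 0 0.5; 20 0 0 0 0.9; 20 0 0 0 0.9; 20 0 0 0 0.9; 20 0 0 0 0.9; 20 0 0 0 0.45; 20 0.05 0.4 0 0; 20 0.05 0.7 0 0; 20 0.05 0.9 0 0; 20 0.05 0.9 0 0; 20 0.05 0.9 0 0; 20 0.05 0.9 0 0; 20 0.05 0.9 0 0; 20 0.05 0.9 0 0; 20 0.05 0.9 0 0; 20 0.05 0.9 0 0; 20 0.05 0.9 0 0; 20 0.05 0.9 0 0; 20 0.05 0.9 0 0; 20 0.05 0.9 0 0"

```text
t: 15.73
tcp_pos: [0.5341, -0.2917, 0.1063]
tool_rot: [0.994, -0.108, -0.0, 0.0]
force: [-0.0, 0.6, -0.3]
finger_gap: 0.309
gripper_force: 50.1
```

>>> send_rows:
  commands: "20 0.05 0.9 0 0; 20 0.05 0.8 0 0; 20 0.03 0.5 0 0; 20 0 0.26 0 0; 20 0 0 0 0; 20 0 0 0 0; 20 0 0 0 0"

```text
t: 16.32
tcp_pos: [0.527, -0.337, 0.1065]
tool_rot: [0.994, -0.108, -0.0, -0.0]
force: [1.2, -0.3, -0.8]
finger_gap: 0.313
gripper_force: 50.1
```

Run:
```python
from h import *
go(.5267,-.3379,.0375,-12.4)
```

```text
t 16.3167 tcp [ 0.527  -0.337   0.1065] yaw -12.36 spin units 0.011 then units [-0.005  0.049  3.452]
```

>>> send_rows:
  commands: "20 0 0.05 0.4 0; 20 0 0 0.6 0; 20 0 0 0.7 0; 20 0 0 0.6 0; 20 0 0 0.4 0; 20 0 0 0.3 0; 20 0 0 0.2 0; 20 0 0 0.1 0; 20 0 0 0 0; 20 0 0 0 0; 20 0 0 0 0"

```text
t: 17.23
tcp_pos: [0.5273, -0.3394, 0.0413]
tool_rot: [0.994, -0.108, 0.001, 0.0]
force: [0.4, -0.7, -1.4]
finger_gap: 0.312
gripper_force: 50.1
```

>>> send_rows:
  commands: "20 0 0 0.05 0; 20 0 0 0 0; 20 0 0 0 0"

```text
t: 17.48
tcp_pos: [0.527, -0.3391, 0.04]
tool_rot: [0.994, -0.108, 0.0, 0.0]
force: [0.4, -0.3, -1.0]
finger_gap: 0.311
gripper_force: 50.1
```

>>> send_rows:
  commands: "20 0 0 0.05 0; 20 0 0 0 0; 20 0 0 0 0"

```text
t: 17.73
tcp_pos: [0.5269, -0.339, 0.0387]
tool_rot: [0.994, -0.108, -0.0, -0.0]
force: [0.7, 0.5, -1.5]
finger_gap: 0.31
gripper_force: 50.1
```

>>> send_rows:
  commands: "20 0 0 0.05 0; 20 0 0 0 0; 20 0 0 0 0"

```text
t: 17.98
tcp_pos: [0.5269, -0.339, 0.0376]
tool_rot: [0.994, -0.108, -0.0, -0.0]
force: [0.3, -0.4, -1.0]
finger_gap: 0.313
gripper_force: 50.1
```

>>> send_rows:
  commands: "20 0 0 0.05 0; 20 0 0 0 0; 20 0 0 0 0"

```text
t: 18.23
tcp_pos: [0.527, -0.3391, 0.0372]
tool_rot: [0.994, -0.108, 0.0, 0.0]
force: [-0.7, 0.4, 4.2]
finger_gap: 0.311
gripper_force: 50.7
```

Contact. Releasing and backing up.

>>> send_rows:
  commands: "30 0 0 0 0; 36 0 0 0 0; 44 0 0 0 0; 52 0 0 0 0; 60 0 0 0 0; 60 0 0 0 0; 60 0 0 -0.2 0; 60 0 0 -0.5 0; 60 0 0 -0.8 0; 60 0 0 -0.9 0; 60 0 0 -0.9 0; 60 0 0 -0.9 0; 60 0 0 -0.9 0; 60 0 0 -0.9 0; 60 0 0 -0.9 0; 60 0 0 0 0; 60 0 0 0 0"

```text
t: 19.65
tcp_pos: [0.5275, -0.3396, 0.1766]
tool_rot: [0.994, -0.108, 0.001, 0.001]
force: [-0.3, 0.7, 0.0]
finger_gap: 0.7
gripper_force: 0.0
```

Run:
```python
from h import *
s=snap('wrist','w6.png');im=cv2.imread('pics/w6.png');hsv=cv2.cvtColor(im,cv2.COLOR_BGR2HSV)
t=snap('scene','s6.png')
b=cv2.imread('pics/s6.png')[170:330,150:470]
cv2.imwrite('pics/c6.png',np.vstack([im[60:400],cv2.resize(b,(500,250))[:, :].copy() if 0 else cv2.copyMakeBorder(cv2.resize(b,(500,250)),0,0,0,140,cv2.BORDER_CONSTANT)]))
g=cv2.cvtColor(im,cv2.COLOR_BGR2GRAY)
red=cv2.inRange(hsv,(0,150,50),(8,255,255))|cv2.inRange(hsv,(172,150,50),(180,255,255))
for m,z,n in((red,.04,'red'),(cv2.inRange(hsv,(110,180,60),(125,255,255)),.025,'blue')):
    cs=[c for c in cv2.findContours(m,cv2.RETR_EXTERNAL,cv2.CHAIN_APPROX_NONE)[0] if cv2.contourArea(c)>60]
    for c in cs: print(n,cv2.boundingRect(c),cv2.minAreaRect((ray(s,c.reshape(-1,2),z)[:,:2]*1000).astype(np.float32)))
```

```text
red (381, 346, 19, 18) ((350.2431640625, -364.6403503417969), (17.890277862548828, 19.488048553466797), 70.48764038085938)
red (311, 231, 27, 15) ((484.44384765625, -329.2255859375), (22.953685760498047, 13.301172256469727), 77.53175354003906)
red (509, 0, 82, 72) ((612.8648071289062, -528.3018798828125), (24.309362411499023, 60.88075637817383), 42.78562927246094)
blue (297, 135, 53, 117) ((518.1964111328125, -335.97515869140625), (45.48228073120117, 107.6985855102539), 77.52494049072266)
```

View pics/c6.png

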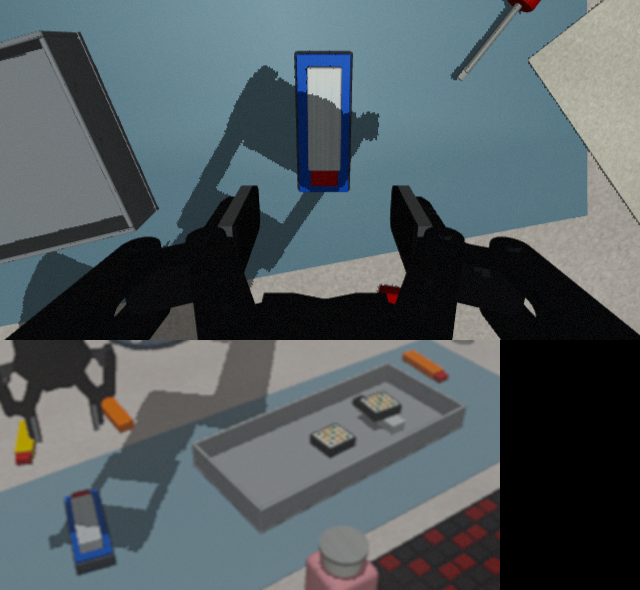

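The slider lies centred and parallel on the blue top. Its tab centre measures 43 mm from the block's centre, as expected for a centred slider. The pack lies flat in mid-bin and the gripper is clear.

```bash
python3 -c "
from h import *
print(sign_off())"
```

```text
the job is handed in; nothing more can be done
None
```

I've handed the job in: the red-tabbed slider lies centred and lengthwise on the blue rest top, and its chip pack lies flat on the free floor in the middle of the bin. Both were set down under contact at about 20 s of the 64 s allowed; the hand-in returned no verdict, so success rests on my last camera check.

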